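# Load a culture dish into the plate reader

### The job

Load the small culture dish into the plate reader: lay it flat between the four pins of the reader's pulled-out carrier, then slide the carrier along its guides under the reading head until the hidden spring catch takes it and it stays in by itself when you let go. Feel for the catch and push no harder than it needs; do not touch the reading head, and leave the other things on the bench where they stand.

Things in the scene. Friction and masses are not known exactly. Their poses are not given: they have to be found in the camera images.
- dish_center (a point): centre (half-way up) of the small covered culture dish: a plain flat disc 60 mm across and 12 mm high, loose on the bench to the right of the reader, z up; grip it across its diameter. (The larger dish, 84 mm across, is not wanted.)
- nest (a point): middle of the dish nest, on the carrier plate's upper face, 14 mm above the bench. Four pins, 8 mm thick, 6 mm high, tapered at the top, stand 36 mm from it at 45, 135, 225 and 315 degrees from the carrier's x axis (2 mm play round the dish), so fingers have room along the carrier's x and y axes. A seated dish has its centre 6 mm above this point.
- handle (a point): middle of the carrier's upright handle, 32 mm above the bench: a block 14 mm thick along the carrier's x, 36 mm wide along y, standing on the plate from 14 to 46 mm above the bench. It lies 138 mm behind the nest, at the carrier's near end, and stays in the open, 60 to 100 mm in front of the head when the carrier is home.
- carrier: loose aluminium carrier, pulled out on the reader's deck, in line with the guides but a little skewed: plate 190 x 96 x 8 mm, 0.2 to 0.3 kg. Origin at the plate's underside; x points from the handle to the reader, z up. Plate from x = -100 to +90 mm, then a 24 mm wide steel tongue with a hook up to x = +131 mm. Nest at x = +45, handle at x = -93 mm.
- reader: bench-top plate reader, fixed. Origin at bench height in the middle under the front edge of its overhanging head; x points along the lane into the reader, y to the left. Deck plate x = -235 to +190 mm, 180 mm wide, top 6 mm above the bench. The carrier slides on it along +x, 140 to 195 mm from its start to home.
- mouth (a point): where the straight guides begin, in the lane's middle on the deck (reader x = -24 mm), same axes as the reader. Two rails 12 mm wide and 11 mm high stand 99 mm apart from here inwards (carrier 96 mm), flared to about 111 mm at 29 mm before this point. From 29 mm behind it lips over the rails keep the carrier's edges down (3 mm play).
- mid_home (a point): carrier origin when home, for the middle setting of the hidden catch; the true place is up to 20 mm nearer or farther, set anew each time and not reported. An ejector spring pushes back over the last 52 mm (2.7 to 4 N); the catch takes 5 to 9 N in all. 1.2 mm past it a rubber buffer climbs 8 N per mm: 12 N of push means caught, 25 N is too much. Not caught, it is thrown back 50 mm.
- reader_head: the reader's overhanging head, a white box 190 mm deep, 178 mm wide, from 36 to 102 mm above the bench; same origin and axes as the reader, so its front face is at x = 0. A seated dish passes 10 mm below its underside. Not to be touched.
- big_dish: larger covered culture dish, 84 mm across and 12 mm high, loose, also right of the reader: leave alone. Origin at the centre of its underside.
- bottle: white screw-cap bottle, 61 mm across, 127 mm high, right of the reader: leave alone. Origin at the centre of its underside.
- vial: thin sample vial with dark cap, 22 mm across, 78 mm high, right of the reader: leave alone. Origin at the centre of its underside.
- tip_box: closed pipette tip box, 85 x 112 x 76 mm, right of the reader: leave alone. Origin at the centre of its underside.
Not all that is in view belongs to the job. Of the things that look like the part that bears dish_center, the largest one is meant.

How it is judged:
By the outcome, as a careful person would: the job done as asked, in the order asked, and still so for the second after the job is handed in, with the robot touching nothing.
It also fails if it takes over 72 s, if anything falls off the work surface, if the arm or the gripper's body presses on something with over 40 N, if the wrist force passes 120 N, or if a joint passes its speed limit or range.

### The arm

A 6-joint arm with a two-finger parallel gripper is mounted at the origin on a cart in front of the work surface, level with it; the furniture and walls round the work are solid. World frame = base frame: x ahead of the robot, y to its left, z up, the work surface at z = 0. Lengths are in m, angles in rad, forces in N, time in s.
With the tool pointing down it reaches from about 0.225 to 0.875 m from the base axis. Payload 3.4 kg.
Tool frame: the origin (TCP) lies between the finger pads; the fingertips stand 8 mm ahead of it and the grasp point (between the pads) lies 11 mm behind it; z points along the fingers, y is the line along which they close (so a half turn about z gives the same grasp; the last joint's range is limited). The gripper opens to 85 mm and grips with 20 to 120 N. Pads are 22 mm wide; open, the fingers measure 114 mm over their backs; the gripper's body (76 mm by 85 mm) begins 54 mm behind the grasp point. The pads swing forward as they close: fully open they stand 13 mm farther back than shut.
Start: joints at [-1.273, 0.276, 1.505, -0, 1.361, -0.121], TCP at [0.234, -0.525, 0.239] pointing down, gripper open.
Joint ranges: [-2.89, 2.89], [-0.75, 2.08], [0.22, 2.7], [-1.18, 4.32], [0.11, 2.71], [-2.7, 2.7]. Speed limits (rad/s): [2.57, 2.57, 3.14, 3.14, 3.14, 3.14].

### API

Orientations are given as a unit quaternion [w, x, y, z].
In Python, from rig import manip gives the robot as it stands.
- The arm moves only by the tool move_arm, never from a script. Its argument "deltas" is a list that holds one entry, the list of rows, each a list of 5 numbers: the shift along the tool's x, y, z normalised to -1 to 1, where 1 is 80 cm, then the turn about the tool's z normalised to -1 to 1, where 1 is 120 degrees, then the closure, from -1 (fully open) to 1 (shut). In form: [[[tx, ty, tz, twist, grip], ...]]. A call has 1 to 12 rows; each row is the pose to reach, as a shift and turn from the pose commanded when the call began, along the tool's axes at that moment; what a row does not reach only later rows make up. A row lasts 1/10 s, in which the tool goes at most 50 mm and 8.59 degrees, less where a joint would pass 70% of its speed; a pose out of reach is approached as far as the arm can. A call with a number of a shift or a turn outside -1 to 1 is refused whole. A call with a gripper value outside its range is refused whole. The fingers move at their own pace and stop on an object; "squeeze" is the grip in N (left out, the last holds). Time passes only in rows, so rows that repeat a pose let the fingers close. It gives the time, the measured TCP pose, the force, the opening and the grip force at its end, in the units of the state.
- manip.get_state(): the state, without advancing time (a new reading comes with each control period).
- manip.get_image(name): name is "scene" or "top" or "wrist"; returns the picture (400x640x3 uint8, red, green, blue); there is no depth.
- manip.camera_params(name): a dict with "fx", "fy", "cx", "cy" (pixels), "dist" ([k1, k2, p1, p2, k3] as OpenCV has them; the pictures are not rectified), "R" (3x3) and "t" (3): a world point X has camera coordinates R X + t; the wrist camera has in their place "tool_from_camera" (4x4, takes a point from camera to tool coordinates, whose origin is the TCP and whose axes are the flange's). Camera axes: x right, y down, z forward; pixel columns grow to the right and rows downward; lengths in m; the calibration is good to about 2 mm. A picture is of the moment at which its call begins: read the wrist's pose just before it. camera_params takes no time and is no camera call.
- manip.sign_off(): hands the job in; it is judged then, once.
The state is a dict: "clock": time; "qpos": joint angles; "qd": joint speeds; "effort": joint torques, N m; "position": TCP position; "ee_rot": TCP orientation; "contact_force": force on the tool from outside, world axes, zero at the start; "moment": the same for the moment, N m; "width": finger opening in m; "gripper_force": force on a finger pad.
Only numpy, scipy, OpenCV 4.12 (cv2) and the standard library are available. Lean on these libraries where they do the work, as an engineer would, in place of code of your own. Each camera call takes 0.05 s, during which the arm holds its last target. There are 200 camera calls.

## Working session

There is one attempt and no reset: what is moved stays moved. The work goes in short steps, Python scripts to look and compute and a tool call to move; the robot and the scene stay as the last step left them, time stands still between calls to the robot, and variables do not carry over. Pictures are saved under pics/ and viewed, at most 10 in all, crops included, and the job is handed in when it is done.

Besides the shell and the picture viewer there is one more tool, called after "Call:" by a JSON object that holds its "method" and its "body". move_arm: Moves the arm, as the interface text tells. Scaled input: -1 to 1 covers 80 cm each way for a shift and 120 degrees each way for a turn. Its arguments: {"type":"object","properties":{"deltas":{"type":"array","items":{"type":"array","items":{"type":"array","items":{"type":"number","minimum":-1,"maximum":1}}}},"squeeze":{"type":"number"}},"required":["deltas"]}

```bash
mkdir -p pics; cat > h.py <<'E'
import numpy as np, cv2
from rig import manip
from scipy.spatial.transform import Rotation as Ro
def pic(name,fn=None):
    im=manip.get_image(name)
    if fn: cv2.imwrite('pics/'+fn,im[:,:,::-1])
    return im
def tool():
    s=manip.get_state(); q=s['ee_rot']
    T=np.eye(4); T[:3,:3]=Ro.from_quat([q[1],q[2],q[3],q[0]]).as_matrix(); T[:3,3]=s['position']; return T
def cam(name,T=None):
    p=manip.camera_params(name); K=np.array([[p['fx'],0,p['cx']],[0,p['fy'],p['cy']],[0,0,1]]); d=np.array(p['dist'],float)
    if 'R' in p: R=np.array(p['R']); t=np.array(p['t'])
    else:
        W=(tool() if T is None else T)@np.array(p['tool_from_camera']); R=W[:3,:3].T; t=-R@W[:3,3]
    return K,d,R,t
def px2w(c,uv,z):
    K,d,R,t=c
    n=cv2.undistortPoints(np.array(uv,float).reshape(-1,1,2),K,d)[:,0]
    r=np.c_[n,np.ones(len(n))]@R; o=-R.T@t
    return o+r*((z-o[2])/r[:,2])[:,None]
def w2px(c,X):
    K,d,R,t=c
    return cv2.projectPoints(np.array(X,float).reshape(-1,1,3),cv2.Rodrigues(R)[0],t,K,d)[0][:,0]
E
python3 - <<'E'
from h import *
a=pic('top','top0.png');b=pic('scene','scene0.png')
s=manip.get_state();print(s)
for n in('top','scene'):
    K,d,R,t=cam(n);print(n,K[0,0],-R.T@t,R[2])
print(manip.camera_params('wrist'))
E
```

```text
{'clock': 0.1, 'qpos': array([-1.27297790e+00,  2.76542682e-01,  1.50597981e+00,  1.35914174e-05,
        1.36074991e+00, -1.20987885e-01]), 'qd': array([-0.0006385 , -0.0011809 , -0.0040646 ,  0.00130925,  0.00278561,
       -0.00018516]), 'effort': array([ 8.48168329e-04, -4.17700303e+01, -2.46406424e+01, -1.25505726e-04,
        5.97561986e-03, -1.28976544e-05]), 'position': array([ 0.23370527, -0.52486028,  0.23853064]), 'ee_rot': array([-8.37178232e-04,  9.78155109e-01,  2.07874668e-01, -6.75416095e-05]), 'contact_force': array([ 1.41050366,  0.82145607, -0.60637528]), 'moment': array([-0.03390563, -0.00988802, -0.02722043]), 'gripper_force': 0.0, 'width': 0.08515590846967432}
top 405.52453828899183 [ 0.33639132 -0.02299591  1.11606085] [ 0.22731679  0.01250414 -0.97374058]
scene 395.6768841229363 [-0.08834002 -0.34856386  0.70979298] [ 0.66362565  0.34609553 -0.66318841]
{'fx': 325.3415228405689, 'fy': 325.3415228405689, 'cx': 320.8943449803509, 'cy': 197.95276288815725, 'dist': array([-0.03670685,  0.        ,  0.        ,  0.        ,  0.        ]), 'tool_from_camera': array([[ 1.35183275e-03, -9.47211463e-01, -3.20606639e-01,
         8.16673429e-02],
       [ 9.99999084e-01,  1.30314132e-03,  3.66433820e-04,
         6.01285851e-04],
       [ 7.07054441e-05, -3.20606841e-01,  9.47212357e-01,
        -1.34858352e-01],
       [ 0.00000000e+00,  0.00000000e+00,  0.00000000e+00,
         1.00000000e+00]])}
```

View pics/top0.png

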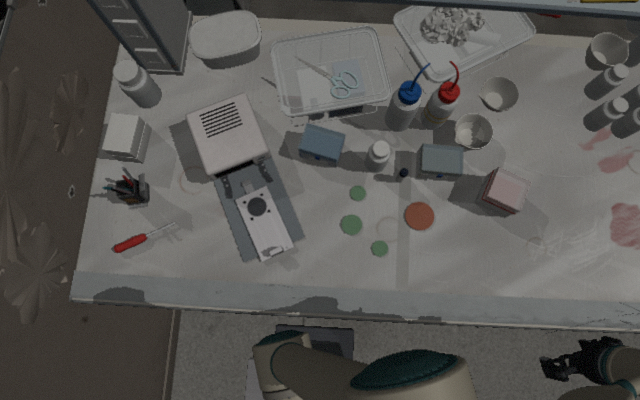

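View pics/scene0.png

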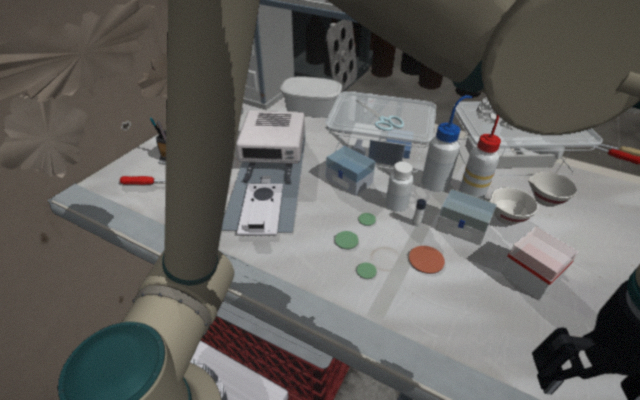

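The top view shows the reader at (230,135) and the carrier with its nest at (257,206) and handle near (277,245). There are three green discs, at (358,193), (351,225) and (380,248), and a red dish at (419,216). Next I'll measure the disc sizes and enlarge the carrier.

```bash
python3 - <<'E'
from h import *
im=cv2.imread('pics/top0.png');c=cam('top')
b,g,r=[im[:,:,i].astype(int) for i in range(3)]
for nm,m in(('green',(g>r+18)&(g>b+5)),('red',(r>g+40))):
    m=m.astype(np.uint8);m[:,:330]=0;m[:,450:]=0;m[:170]=0;m[260:]=0
    n,l,st,ce=cv2.connectedComponentsWithStats(m)
    for i in range(1,n):
        if st[i,4]>60:
            cn=cv2.findContours((l==i).astype(np.uint8),0,1)[0][0][:,0]
            w=px2w(c,cn,0.012); (x,y),rr=cv2.minEnclosingCircle(w[:,:2].astype(np.float32)); print(nm,ce[i],st[i,4],px2w(c,ce[i],0.012)[0],2*rr)
cv2.imwrite('pics/c1.png',cv2.resize(im[80:270,180:310],None,fx=4.2,fy=3.1,interpolation=cv2.INTER_CUBIC)[:600])
cv2.imwrite('pics/c1.png',cv2.resize(im[140:265,205:310],None,fx=4.8,fy=4.8,interpolation=cv2.INTER_CUBIC))
E
```

```text
green [357.67763158 192.71052632] 152 [ 0.60680541 -0.10844573  0.012     ] 0.04008141905069351
green [351.34751773 224.14184397] 282 [ 0.5169235  -0.09435082  0.012     ] 0.05347408726811409
green [379.60240964 247.90963855] 166 [ 0.45602061 -0.17374929  0.012     ] 0.04111873358488083
red [424.29447853 217.88343558] 163 [ 0.5457443  -0.29542163  0.012     ] 0.07032755762338638
```

View pics/c1.png

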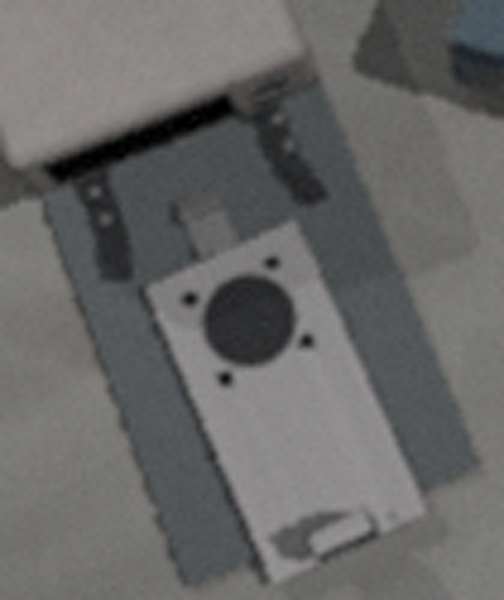

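```bash
python3 - <<'E'
from h import *
c=cam('top')
f=lambda a:[((u+.5)/4.8-.5+205,(v+.5)/4.8-.5+140) for u,v in a]
p=px2w(c,f([(190,299),(272,262),(307,341),(225,378)]),.02);print(p,p.mean(0))
q=px2w(c,f([(147,288),(297,220),(424,512),(270,585)]),.014);print(q)
for a,b in((p[3],p[0]),(p[2],p[1]),(q[3],q[0]),(q[2],q[1])): print('carrier ang',np.degrees(np.arctan2(*(b-a)[[1,0]])),np.linalg.norm(b-a))
d=px2w(c,f([(45,195),(185,585),(480,465),(330,95)]),.006);print(d)
for a,b in((d[1],d[0]),(d[2],d[3])): print('deck ang',np.degrees(np.arctan2(*(b-a)[[1,0]])))
print((d[1]+d[2])/2,np.linalg.norm(d[1]-d[2]))
print('handle',px2w(c,f([(343,532)]),.046))
T=tool();print(T[:3,:3],np.degrees(manip.get_state()['qpos'][5]))
E
```

```text
[[0.5607792  0.20483551 0.02      ]
 [0.58533644 0.1595059  0.02      ]
 [0.54009122 0.13520459 0.02      ]
 [0.5159398  0.18019551 0.02      ]] [0.55053667 0.16993538 0.02      ]
[[0.56708103 0.23175918 0.014     ]
 [0.61269733 0.14817676 0.014     ]
 [0.44691939 0.06151326 0.014     ]
 [0.40106965 0.1448675  0.014     ]]
carrier ang 28.789532016133915 0.05116347529201832
carrier ang 28.24035746128585 0.05135837936102861
carrier ang 27.627918881411794 0.18737646874972003
carrier ang 27.599155808650842 0.18706386079663803
[[0.6214675  0.30016902 0.006     ]
 [0.39868097 0.19416668 0.006     ]
 [0.47636506 0.03207049 0.006     ]
 [0.69283325 0.13652493 0.006     ]]
deck ang 25.4452109511947
deck ang 25.75914172962035
[0.43752301 0.11311859 0.006     ] 0.17974981037317944
handle [[0.43021968 0.10258423 0.046     ]]
[[ 9.13576236e-01  4.06667223e-01 -4.80188634e-04]
 [ 4.06667450e-01 -9.13574843e-01  1.60969995e-03]
 [ 2.15923953e-04 -1.66586071e-03 -9.99998589e-01]] -6.932095182808791
```

```bash
cat >> h.py <<'E'
def go(p,yaw):
    "normalised row from current pose to world p (m), tool-x yaw (deg)"
    T=tool(); d=T[:3,:3].T@(np.array(p)-T[:3,3])/.8
    y0=np.degrees(np.arctan2(T[1,0],T[0,0])); tw=-((yaw-y0+180)%360-180)/120
    print('row',np.round(d,4),'twist',round(tw,4))
E
python3 -c "
from h import *
go([.517,-.0944,.21],118);go([.517,-.0944,.14],118)"
```

```text
row [ 0.5423 -0.3475  0.0364] twist -0.7834
row [ 0.5423 -0.3474  0.1239] twist -0.7834
```

Call:
{"method": "move_arm", "body": {"deltas": [[[0.5423,-0.3475,0.0364,-0.7834,-1],[0.5423,-0.3475,0.0364,-0.7834,-1],[0.5423,-0.3475,0.0364,-0.7834,-1],[0.5423,-0.3475,0.0364,-0.7834,-1],[0.5423,-0.3475,0.0364,-0.7834,-1],[0.5423,-0.3475,0.0364,-0.7834,-1],[0.5423,-0.3475,0.0364,-0.7834,-1],[0.5423,-0.3475,0.0364,-0.7834,-1],[0.5423,-0.3475,0.0364,-0.7834,-1],[0.5423,-0.3475,0.1239,-0.7834,-1],[0.5423,-0.3474,0.1239,-0.7834,-1],[0.5423,-0.3474,0.1239,-0.7834,-1]]]}}

```text
clock: 1.3
position: [0.5151, -0.0908, 0.1353]
ee_rot: [-0.005, 0.513, 0.859, -0.0]
contact_force: [-1.4, -1.0, -0.1]
width: 0.0854
gripper_force: 0.0
```

Call:
{"method": "move_arm", "body": {"deltas": [[[0,0,0,0,-1],[0,0,0,0,-1],[0,0,0,0,-1]]]}}

```text
clock: 1.6
position: [0.5176, -0.0964, 0.1416]
ee_rot: [0.001, 0.516, 0.857, 0.0]
contact_force: [0.3, -1.1, -0.4]
width: 0.0853
gripper_force: 0.0
```

```bash
python3 - <<'E'
from h import *
T=tool();im=pic('wrist','w1.png');c=cam('wrist',T)
print(T[:3,3],np.degrees(np.arctan2(T[1,0],T[0,0])),manip.get_state()['contact_force'])
b,g,r=[im[:,:,i].astype(int) for i in (2,1,0)]
m=((g>r+18)&(g>b+5)).astype(np.uint8)
n,l,st,ce=cv2.connectedComponentsWithStats(m)
for i in range(1,n):
    if st[i,4]>300:
        cn=cv2.findContours((l==i).astype(np.uint8),0,1)[0][0][:,0]
        w=px2w(c,cn,0.012);(x,y),rr=cv2.minEnclosingCircle(w[:,:2].astype(np.float32));print(st[i],x,y,2*rr)
E
```

```text
[ 0.51762279 -0.09637768  0.14155834] 117.88173622537629 [0.13240378 0.67193755 0.66783803]
[ 289  155   64   62 3159] 0.5154061317443848 -0.09466931223869324 0.05541956424713135
[ 197  208   48   44 1660] 0.4555935859680176 -0.1718044877052307 0.04319581761956215
[ 377  221   47   43 1576] 0.6038729548454285 -0.10773862153291702 0.0428728312253952
```

View pics/w1.png

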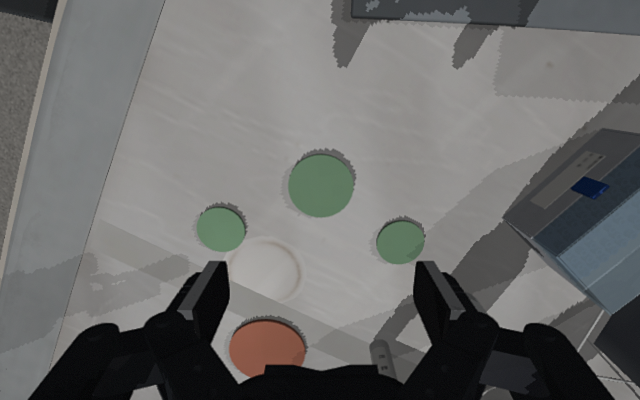

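```bash
python3 - <<'E'
from h import *
c=cam('wrist')
for nm,a,z in(('red',[(230,347),(307,349)],.012),('ring',[(228,270),(302,272)],.0),('green',[(289,184),(355,184),(321,150),(321,217)],.012)):
    w=px2w(c,a,z);print(nm,w.tolist(),np.linalg.norm(w[0]-w[1]),np.linalg.norm(w[-2]-w[-1]))
    w=px2w(c,a,0);print(np.linalg.norm(w[0]-w[1]),np.linalg.norm(w[-2]-w[-1]))
im=cv2.imread('pics/w1.png')
cv2.imwrite('pics/w1c.png',cv2.resize(im[130:390,180:440],None,fx=2.3,fy=2.3,interpolation=cv2.INTER_CUBIC))
E
```

```text
red [[0.5139725204964035, -0.2902822039522471, 0.01200000000000001], [0.5849360906770777, -0.25500742994850745, 0.01200000000000001]] 0.07924732155601463 0.07924732155601463
0.08284642775210205 0.08284642775210205
ring [[0.4773665214206544, -0.2149430733397381, 0.0], [0.5420247587305098, -0.1829242614226983, 0.0]] 0.07215186739507407 0.07215186739507407
0.07215186739507407 0.07215186739507407
green [[0.49097921546883133, -0.10506110425763886, 0.01200000000000001], [0.5402915021963038, -0.07889922934308592, 0.01200000000000001], [0.5013159875980331, -0.06682078190669599, 0.01200000000000001], [0.5289871301165303, -0.11893722335262145, 0.01200000000000001]] 0.05582244460194462 0.059006911436420416
0.05835768367757187 0.0616867766532239
```

View pics/w1c.png

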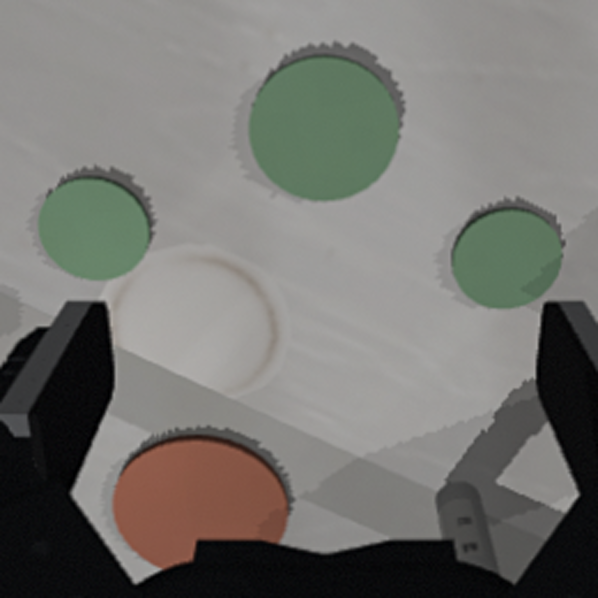

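The target is the largest green disc, centred at about (320,186) in the wrist picture, which is world (0.5155,-0.0947). The pale ring at (265,270) is only a stain. Now I'll descend.

```bash
python3 -c "
from h import *
go([.5155,-.0947,.05],118);go([.5155,-.0947,.014],118)"
```

```text
row [ 0.0032 -0.0015  0.1144] twist -0.001
row [ 0.0033 -0.0016  0.1594] twist -0.001
```

Call:
{"method": "move_arm", "body": {"deltas": [[[0.0032,-0.0015,0.06,0,-1],[0.0032,-0.0015,0.1144,0,-1],[0.0033,-0.0016,0.135,0,-1],[0.0033,-0.0016,0.152,0,-1],[0.0033,-0.0016,0.1594,0,-1],[0.0033,-0.0016,0.1594,0,-1],[0.0033,-0.0016,0.1594,0,-0.6],[0.0033,-0.0016,0.1594,0,-0.6],[0.0033,-0.0016,0.1594,0,-0.6]]], "squeeze": 25}}

```text
clock: 2.55
position: [0.5154, -0.0935, 0.0135]
ee_rot: [0.001, 0.515, 0.857, 0.0]
contact_force: [-0.1, -0.2, 0.2]
width: 0.0684
gripper_force: 0.0
```

```bash
python3 - <<'E'
from h import *
s=manip.get_state();print(s['position'],s['width'],s['contact_force'])
im=pic('wrist','w2.png')
E
```

```text
[ 0.51537656 -0.09351791  0.01354054] 0.06837538750640483 [-0.08711597 -0.15392447  0.20584439]
```

View pics/w2.png

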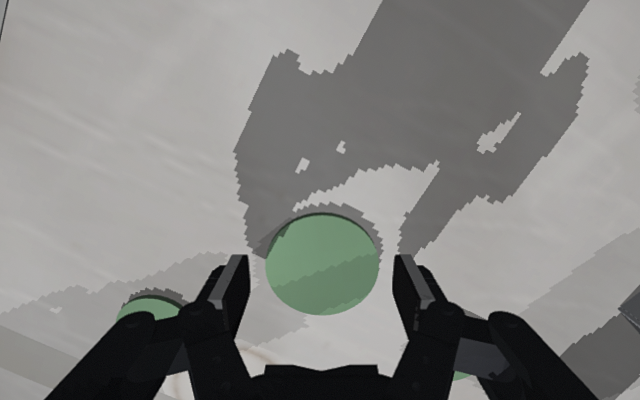

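```bash
python3 - <<'E'
from h import *
T=tool();c=cam('wrist',T)
W=lambda p:(T@np.r_[p,1])[:3]
for z in(-.008,-.004,0,.004,.008): print(z,w2px(c,[W([.011,-.034,z]),W([.011,.034,z]),W([-.011,.034,z])]).round().tolist())
im=cv2.imread('pics/w2.png');b,g,r=[im[:,:,i].astype(int) for i in range(3)]
m=((g>r+18)&(g>b+5)).astype(np.uint8);n,l,st,ce=cv2.connectedComponentsWithStats(m)
i=1+np.argmax(st[1:,4]);cn=cv2.findContours((l==i).astype(np.uint8),0,1)[0][0][:,0]
print(st[i],cv2.minEnclosingCircle(px2w(c,cn,.012)[:,:2].astype(np.float32)),W([0,0,0]))
E
```

```text
-0.008 [[245.0, 258.0], [400.0, 258.0], [396.0, 300.0]]
-0.004 [[247.0, 254.0], [398.0, 254.0], [394.0, 295.0]]
0 [[249.0, 249.0], [396.0, 250.0], [392.0, 290.0]]
0.004 [[251.0, 246.0], [394.0, 246.0], [391.0, 285.0]]
0.008 [[253.0, 242.0], [392.0, 242.0], [389.0, 281.0]]
[ 265  215  114  100 8868] ((0.5148125290870667, -0.09296534955501556), 0.027358341962099075) [ 0.51525074 -0.09345405  0.01339928]
```

Call:
{"method": "move_arm", "body": {"deltas": [[[0,0,0.007,0,-0.6],[0,0,0.0131,0,-0.6],[0,0,0.0131,0,-0.6],[0,0,0.0131,0,-0.4],[0,0,0.0131,0,-0.3],[0,0,0.0131,0,-0.2],[0,0,0.0131,0,-0.2],[0,0,0.0131,0,-0.2]]], "squeeze": 25}}

```text
clock: 3.4
position: [0.5152, -0.0933, 0.0034]
ee_rot: [0.001, 0.515, 0.857, 0.0]
contact_force: [-1.4, 1.2, 10.4]
width: 0.0583
gripper_force: 28.3
```

Call:
{"method": "move_arm", "body": {"deltas": [[[0,0,0,0,-0.5],[0,0,0,0,-0.5],[0,0,-0.0035,0,-0.5],[0,0,-0.0035,0,-0.5],[0,0,-0.0035,0,-0.2],[0,0,-0.0035,0,-0.2],[0,0,-0.0035,0,-0.2],[0,0,-0.0035,0,-0.2]]], "squeeze": 25}}

```text
clock: 4.2
position: [0.5149, -0.0933, 0.0053]
ee_rot: [0.0, 0.515, 0.857, 0.0]
contact_force: [-0.3, 1.0, 5.9]
width: 0.058
gripper_force: 26.6
```

```bash
python3 - <<'E'
from h import *
s=manip.get_state();print(s['position'],s['width'],s['contact_force'],s['gripper_force'])
T=tool();im=pic('wrist','w3.png');c=cam('wrist',T)
b,g,r=[im[:,:,i].astype(int) for i in (2,1,0)]
m=((g>r+18)&(g>b+5)).astype(np.uint8);n,l,st,ce=cv2.connectedComponentsWithStats(m)
i=1+np.argmax(st[1:,4]);cn=cv2.findContours((l==i).astype(np.uint8),0,1)[0][0][:,0]
print(st[i],cv2.minEnclosingCircle(px2w(c,cn,.012)[:,:2].astype(np.float32)))
E
```

```text
[ 0.51492406 -0.09331102  0.00533929] 0.05798486180719694 [-0.34221905  0.99557159  5.89596052] 26.587420010982896
[ 263  223  118  104 9590] ((0.5142790079116821, -0.0932130515575409), 0.027232177555561066)
```

```bash
python3 -c "
from h import *
go([.515,-.0933,.10],118);go([.5505,.170,.10],118)"
```

```text
row [-0.000e+00  1.000e-04 -1.183e-01] twist 0.0
row [ 0.2697  0.1938 -0.1184] twist 0.0
```

Call:
{"method": "move_arm", "body": {"deltas": [[[0,0,-0.02,0,-0.2],[0,0,-0.07,0,-0.2],[0,0,-0.1183,0,-0.2],[0.04,0.029,-0.1183,0,-0.2],[0.09,0.0645,-0.1183,0,-0.2],[0.14,0.1,-0.1183,0,-0.2],[0.19,0.136,-0.1183,0,-0.2],[0.235,0.169,-0.1184,0,-0.2],[0.26,0.187,-0.1184,0,-0.2],[0.2697,0.1938,-0.1184,0,-0.2],[0.2697,0.1938,-0.1184,0,-0.2],[0.2697,0.1938,-0.1184,0,-0.2]]]}}

```text
clock: 5.45
position: [0.5499, 0.1688, 0.0993]
ee_rot: [-0.0, 0.515, 0.857, -0.001]
contact_force: [0.4, -0.7, 0.1]
width: 0.0583
gripper_force: 27.3
```

```bash
python3 - <<'E'
from h import *
s=manip.get_state();print(s['position'],s['width'],s['contact_force'],s['gripper_force'])
T=tool();im=pic('wrist','w4.png');c=cam('wrist',T)
n=np.array([.5505,.170,.0]);a=np.radians(28)
print(w2px(c,[n+[.036*np.cos(a+k),.036*np.sin(a+k),.02] for k in np.radians([45,135,225,315])]).round().tolist())
E
```

```text
[0.54993556 0.16883012 0.09927568] 0.05829365428770582 [ 0.36178033 -0.69316274  0.07222754] 27.26243925812014
[[361.0, 175.0], [286.0, 175.0], [289.0, 242.0], [358.0, 242.0]]
```

View pics/w4.png

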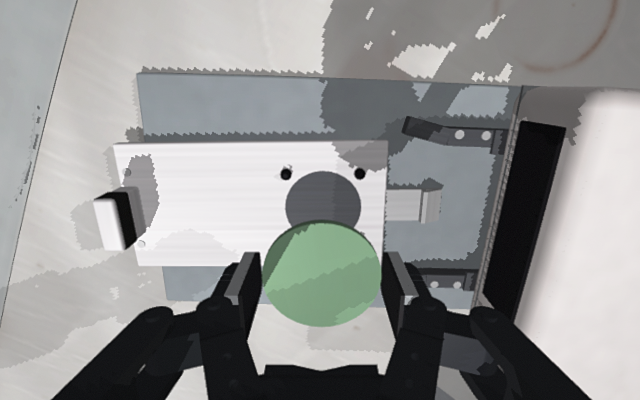

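```bash
python3 - <<'E'
from h import *
T=tool();c=cam('wrist',T)
im=cv2.imread('pics/w4.png');b,g,r=[im[:,:,i].astype(int) for i in range(3)]
m=((g>r+18)&(g>b+5)).astype(np.uint8);n,l,st,ce=cv2.connectedComponentsWithStats(m)
i=1+np.argmax(st[1:,4]);cn=cv2.findContours((l==i).astype(np.uint8),0,1)[0][0][:,0]
e=cv2.fitEllipse(cn);ec=e[0];zt=T[2,3]+.0067
w=px2w(c,cn,zt);print(st[i],'dish',px2w(c,[ec],zt),cv2.minEnclosingCircle(w[:,:2].astype(np.float32)))
p=px2w(c,[(286,174),(360,173)],.02);mid=p.mean(0);d=p[1]-p[0]
a=np.arctan2(d[1],d[0]);print('pin ang',np.degrees(a),np.linalg.norm(d),'nest',mid[:2]+.02546*np.array([np.sin(a),-np.cos(a)]))
q=px2w(c,[(115,144),(387,141)],.014);d=q[1]-q[0];print('edge ang',np.degrees(np.arctan2(d[1],d[0])),np.linalg.norm(d))
q=px2w(c,[(135,72),(523,86)],.006);d=q[1]-q[0];print('deck ang',np.degrees(np.arctan2(d[1],d[0])))
E
```

```text
[ 262  223  120  104 9717] dish [[0.54871966 0.17011427 0.10610733]] ((0.5493869781494141, 0.1685817390680313), 0.027335939928889275)
pin ang 28.848829789915825 0.050194747554172345 nest [0.55017594 0.17027321]
edge ang 28.505958005984013 0.18636596493835875
deck ang 26.096524514321054
```

```bash
python3 -c "
from h import *
go([.551,.170,.032],118.5);go([.551,.170,.0195],118.5)"
```

```text
row [0.0011 0.002  0.0843] twist -0.0047
row [0.0011 0.002  0.0999] twist -0.0047
```

Call:
{"method": "move_arm", "body": {"deltas": [[[0.0011,0.002,0.04,-0.0047,-0.2],[0.0011,0.002,0.075,-0.0047,-0.2],[0.0011,0.002,0.0843,-0.0047,-0.2],[0.0011,0.002,0.0843,-0.0047,-0.2],[0.0011,0.002,0.0843,-0.0047,-0.2],[0.0011,0.002,0.092,-0.0047,-0.2],[0.0011,0.002,0.0955,-0.0047,-0.2],[0.0011,0.002,0.0985,-0.0047,-0.2],[0.0011,0.002,0.0985,-0.0047,-0.2]]]}}

```text
clock: 6.4
position: [0.5511, 0.1716, 0.0208]
ee_rot: [-0.0, 0.511, 0.86, -0.0]
contact_force: [0.3, 0.2, 0.3]
width: 0.0578
gripper_force: 27.3
```

```bash
python3 - <<'E'
from h import *
s=manip.get_state();print(s['position'],s['width'],s['contact_force'],s['gripper_force'])
pic('wrist','w5.png')
E
```

```text
[0.5511363  0.17157695 0.02075659] 0.05780977263236991 [0.33138879 0.21613585 0.29406904] 27.263621419042465
```

View pics/w5.png

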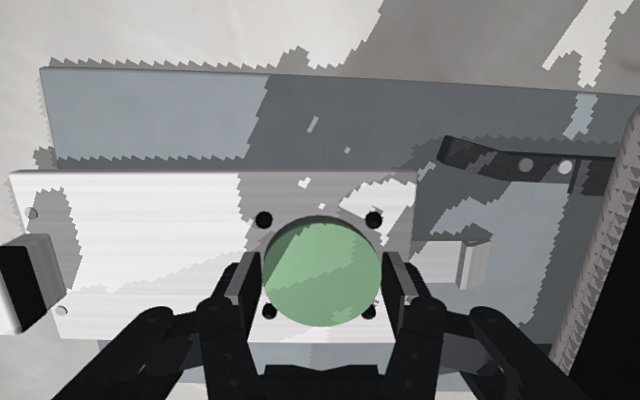

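```bash
python3 - <<'E'
from h import *
T=tool();c=cam('wrist',T);R=T[:3,:3]
p=px2w(c,[(264,219),(374,219),(369,311),(269,311)],.02);nest=p.mean(0);print(nest)
im=cv2.imread('pics/w5.png');b,g,r=[im[:,:,i].astype(int) for i in range(3)]
m=((g>r+18)&(g>b+5)).astype(np.uint8);n,l,st,ce=cv2.connectedComponentsWithStats(m)
i=1+np.argmax(st[1:,4]);cn=cv2.findContours((l==i).astype(np.uint8),0,1)[0][0][:,0]
w=px2w(c,cn,T[2,3]+.0067);e,rr=cv2.minEnclosingCircle(w[:,:2].astype(np.float32));print(e,rr)
d=nest[:2]-e;print('tool shift mm',(R.T@np.r_[d,0])*1000, np.linalg.norm(p[0]-p[1]),np.linalg.norm(p[1]-p[2]))
E
```

```text
[0.54929879 0.17173932 0.02      ]
(0.5505782961845398, 0.17152591049671173) 0.02743811532855034
tool shift mm [ 7.99467282e-01 -1.02153328e+00  2.77470364e-04] 0.049565473523743145 0.049834039546628746
```

Call:
{"method": "move_arm", "body": {"deltas": [[[0.001,-0.0013,0,0,-0.2],[0.001,-0.0013,0.001,0,-0.2],[0.001,-0.0013,0.0018,0,-0.2],[0.001,-0.0013,0.0018,0,-0.2],[0.001,-0.0013,0.0018,0,-0.4],[0.001,-0.0013,0.0018,0,-0.5],[0.001,-0.0013,0.0018,0,-0.6],[0.001,-0.0013,0.0018,0,-0.6],[0.001,-0.0013,-0.02,0,-0.6],[0.001,-0.0013,-0.07,0,-0.6],[0.001,-0.0013,-0.11,0,-0.6],[0.001,-0.0013,-0.11,0,-0.6]]]}}

```text
clock: 7.65
position: [0.5535, 0.1724, 0.1137]
ee_rot: [0.004, 0.511, 0.86, 0.003]
contact_force: [0.5, -0.4, -0.4]
width: 0.0683
gripper_force: 0.0
```

```bash
python3 - <<'E'
from h import *
s=manip.get_state();print(s['position'],s['width'],s['contact_force'],s['gripper_force'])
im=pic('wrist','w6.png')
E
```

```text
[0.55350781 0.17242558 0.11366207] 0.06833593343012541 [ 0.47215818 -0.38024826 -0.40561978] 0.0
```

View pics/w6.png

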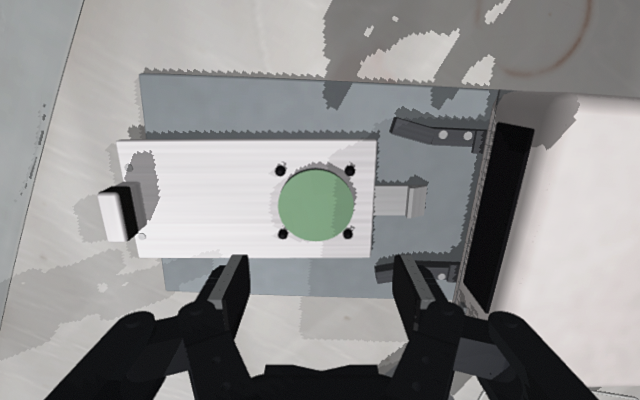

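The dish sits between the four pins at (280,171), (349,171), (283,234) and (348,234). The handle top is at about (111,216). Next I'll measure the carrier and lane for the handle grasp.

```bash
python3 - <<'E'
from h import *
T=tool();c=cam('wrist',T)
A=lambda d:np.degrees(np.arctan2(d[1],d[0]))
p=px2w(c,[(280,171),(349,171),(348,234),(283,234)],.02);n=p.mean(0);print('nest',n,A(p[1]-p[0]),A(p[2]-p[3]))
q=px2w(c,[(117,141),(376,139),(371,257),(138,258)],.014);print(q.round(4).tolist(),A(q[1]-q[0]),A(q[2]-q[3]))
h=px2w(c,[(98,194),(118,191),(124,239),(107,241)],.046);print('handle',h.round(4).tolist(),h.mean(0))
a=np.radians(28.3);print('handle from nest',n[:2]-.138*np.array([np.cos(a),np.sin(a)]))
hd=px2w(c,[(500,93),(488,140)],.0)
r=px2w(c,[(140,73),(497,90)],.006);print('deck left',r.round(4).tolist(),A(r[1]-r[0]))
r=px2w(c,[(165,291),(350,297)],.006);print('deck right',r.round(4).tolist(),A(r[1]-r[0]))
r=px2w(c,[(480,152),(456,262)],.017);print('rails inner',r.round(4).tolist(),np.linalg.norm(r[0]-r[1]),r.mean(0))
E
```

```text
nest [0.54734259 0.17068663 0.02      ] 28.57512871542675 28.534169945663397
[[0.4004, 0.1426, 0.014], [0.5633, 0.2324, 0.014], [0.6096, 0.15, 0.014], [0.4442, 0.0585, 0.014]] 28.86979332095903 28.96255775977539
handle [[0.4149, 0.1168, 0.046], [0.4262, 0.1252, 0.046], [0.4402, 0.0935, 0.046], [0.4301, 0.0862, 0.046]] [0.42787702 0.10541714 0.046     ]
handle from nest [0.42583671 0.10526246]
deck left [[0.3962, 0.1929, 0.006], [0.6226, 0.3036, 0.006]] 26.051826727295648
deck right [[0.4731, 0.0323, 0.006], [0.6175, 0.1045, 0.006]] 26.56182671113772
rails inner [[0.6332, 0.2609, 0.017], [0.6712, 0.1799, 0.017]] 0.08944326959437268 [0.65218787 0.22038151 0.017     ]
```

```bash
python3 -c "
from h import *
go([.4275,.1048,.10],118.5);go([.4275,.1048,.027],118.5)"
```

```text
row [ 0.0005 -0.1768  0.0132] twist 0.0006
row [ 0.0007 -0.1773  0.1045] twist 0.0006
```

Call:
{"method": "move_arm", "body": {"deltas": [[[0.0005,-0.06,0,0,-0.6],[0.0005,-0.12,0.0132,0,-0.6],[0.0005,-0.1768,0.0132,0,-0.6],[0.0005,-0.1768,0.0132,0,-0.6],[0.0005,-0.1768,0.0132,0,-0.6],[0.0007,-0.177,0.055,0,-0.6],[0.0007,-0.1773,0.085,0,-0.6],[0.0007,-0.1773,0.1045,0,-0.6],[0.0007,-0.1773,0.1045,0,-0.6],[0.0007,-0.1773,0.1045,0,-0.6]]]}}

```text
clock: 8.7
position: [0.4265, 0.1048, 0.0251]
ee_rot: [0.0, 0.511, 0.86, 0.0]
contact_force: [0.1, -0.4, -0.6]
width: 0.0684
gripper_force: 0.0
```

```bash
python3 - <<'E'
from h import *
s=manip.get_state();print(s['position'],s['width'],s['contact_force'],s['ee_rot'])
pic('wrist','w7.png')
E
```

```text
[0.42654275 0.1047606  0.02506897] 0.06840497725043651 [ 0.10110633 -0.415415   -0.61070995] [1.26165002e-04 5.10621805e-01 8.59805414e-01 7.91737820e-05]
```

View pics/w7.png

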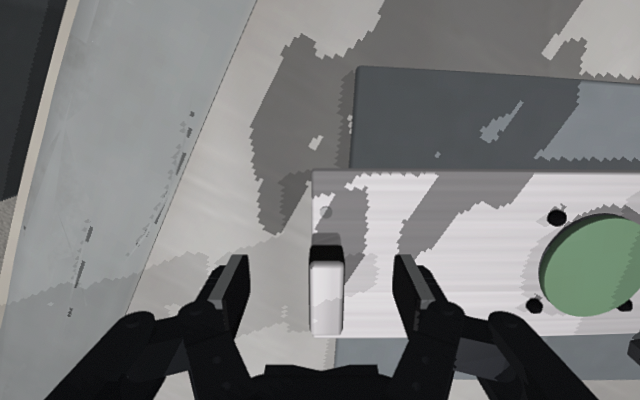

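The handle at (328,298) is centred between the fingers, with the dish seated in the nest at right. I'll close on the handle.

Call:
{"method": "move_arm", "body": {"deltas": [[[0,0,-0.0015,0,-0.2],[0,0,-0.0015,0,0.2],[0,0,-0.0015,0,0.5],[0,0,-0.0015,0,0.9],[0,0,-0.0015,0,0.9],[0,0,-0.0015,0,0.9],[0,0,-0.0015,0,0.9],[0,0,-0.0015,0,0.9]]], "squeeze": 30}}

```text
clock: 9.55
position: [0.426, 0.1045, 0.0271]
ee_rot: [0.001, 0.511, 0.86, 0.001]
contact_force: [-0.3, 0.4, 6.1]
width: 0.0135
gripper_force: 32.5
```

```bash
cat >> h.py <<'E'
R0=np.array([.6472,.2158]);L=np.radians(26);u=np.array([np.cos(L),np.sin(L)]);v=np.array([-u[1],u[0]])
def lane():
    s=manip.get_state();d=s['position'][:2]-R0;F=s['contact_force']
    print('t',s['clock'],'lane x,y',(d@u*1e3).round(2),(d@v*1e3).round(2),'z',s['position'][2].round(4),'F lane',(F[:2]@u).round(2),(F[:2]@v).round(2),F[2].round(2),'w',s['width'].round(4),'g',s['gripper_force'],'M',s['moment'][2].round(3))
E
python3 - <<'E'
from h import *
lane();go(np.r_[R0-.247*u,.0263],118.5);go(np.r_[R0-.247*u,.0263],116)
E
```

```text
Traceback (most recent call last):
  File "h.py", line 33, in lane
    print('t',s['clock'],'lane x,y',(d@u*1e3).round(2),(d@v*1e3).round(2),'z',s['position'][2].round(4),'F lane',(F[:2]@u).round(2),(F[:2]@v).round(2),F[2].round(2),'w',s['width'].round(4),'g',s['gripper_force'],'M',s['moment'][2].round(3))
                                                                                                                                                                         ^^^^^^^^^^^^^^^^
AttributeError: 'float' object has no attribute 'round'
```

```bash
sed -i "s/s\['width'\].round(4)/round(s['width'],4)/" h.py; python3 - <<'E'
from h import *
A=lambda d:np.degrees(np.arctan2(d[1],d[0]))
T=tool();T[:3,3]=[.42654,.10476,.02507];c=cam('wrist',T)
q=px2w(c,[(312,171),(638,172),(314,337)],.014);print('plate',q.round(4).tolist(),A(q[1]-q[0]),A(q[0]-q[2])-90)
h=px2w(c,[(310,262),(344,262),(342,335),(312,335)],.046);hc=h.mean(0);print('handle',hc,'tool',T[:3,:3].T@(hc-T[:3,3]))
p=px2w(c,[(556,217),(534,305)],.02);print(p)
r=px2w(c,[(360,67),(638,80)],.006);print('deck',A(r[1]-r[0]),(r[0,:2]-R0)@v)
m=(q[0]+q[2])/2;print('plate rear mid lane',(m[:2]-R0)@u,(m[:2]-R0)@v)
lane();go(np.r_[R0-.247*u,.0263],118.5);go(np.r_[R0-.247*u,.0263],116)
E
```

```text
plate [[0.4005, 0.1425, 0.014], [0.5374, 0.2173, 0.014], [0.4462, 0.0593, 0.014]] 28.633736872362007 28.79348415422635
handle [0.42883641 0.10435896 0.046     ] tool [-0.00146572  0.0018597  -0.02092588]
[[0.51152332 0.17969456 0.02      ]
 [0.53553077 0.13629636 0.02      ]]
deck 27.095852620215954 0.08853148326260224
plate rear mid lane -0.2515743268450032 -0.0051204260400256425
t 9.55 lane x,y -247.6 -3.08 z 0.0271 F lane -0.12 0.48 6.14 w 0.0135 g 32.518712282180786 M 0.016
row [0.0038 0.0009 0.001 ] twist 0.0005
row [0.0038 0.0009 0.001 ] twist 0.0214
```

Call:
{"method": "move_arm", "body": {"deltas": [[[0.002,0.0005,-0.0007,0.01,0.9],[0.0038,0.0009,-0.0007,0.0214,0.9],[0.0038,0.0009,-0.0007,0.0214,0.9],[0.0038,0.0009,-0.0007,0.0214,0.9]]]}}

```text
clock: 9.95
position: [0.4244, 0.1075, 0.0271]
ee_rot: [-0.0, 0.53, 0.848, 0.0]
contact_force: [-0.3, -0.4, 4.3]
width: 0.0132
gripper_force: 32.2
```

```bash
python3 - <<'E'
from h import *
lane();go(np.r_[R0-.2*u,.0263],116)
T=tool();im=pic('wrist','w8.png');c=cam('wrist',T);print(A if 0 else np.degrees(np.arctan2(T[1,0],T[0,0])))
E
```

```text
t 9.95 lane x,y -247.76 0.34 z 0.0271 F lane -0.49 -0.25 4.29 w 0.0132 g 32.22781598567963 M -0.033
row [-0.0004  0.0597  0.0011] twist -0.0001
115.99054739132997
```

Call:
{"method": "move_arm", "body": {"deltas": [[[0,0.008,-0.0005,0,0.9],[0,0.018,-0.0005,0,0.9],[0,0.028,-0.0005,0,0.9],[0,0.036,-0.0005,0,0.9],[0,0.041,-0.0005,0,0.9],[0,0.041,-0.0005,0,0.9]]]}}

```text
clock: 10.6
position: [0.4548, 0.1221, 0.0272]
ee_rot: [0.0, 0.53, 0.848, 0.0]
contact_force: [-0.2, 0.1, -2.6]
width: 0.0138
gripper_force: 31.4
```

```bash
python3 - <<'E'
from h import *
lane()
c=cam('wrist');im=pic('wrist','w9.png')
g=cv2.cvtColor(im,cv2.COLOR_RGB2GRAY)
# deck far edge & plate far edge: strongest vertical gradients along columns
for col in (420,480,540,600):
    k=cv2.GaussianBlur(g,(5,5),0)[:260,col].astype(int);d=np.diff(k);i=np.argsort(-abs(d))[:8];print(col,sorted([(int(j),int(d[j])) for j in i]))
E
```

```text
t 10.6 lane x,y -213.97 0.15 z 0.0272 F lane -0.11 0.18 -2.57 w 0.0138 g 31.403063535690308 M -0.005
420 [(71, -13), (169, 11), (202, 12), (203, 23), (204, 24), (207, -17), (210, 16), (211, 12)]
480 [(71, -12), (72, -12), (169, 12), (170, 11), (183, 12), (184, 20), (185, 22), (186, 17)]
540 [(170, 25), (171, 29), (172, 24), (212, -28), (213, -27), (218, 24), (219, 31), (220, 29)]
600 [(170, 19), (171, 25), (172, 24), (201, -25), (202, -22), (210, -20), (211, -22), (216, 24)]
```

```bash
python3 - <<'E'
from h import *
A=lambda d:np.degrees(np.arctan2(d[1],d[0]))
c=cam('wrist')
q=px2w(c,[(420,169.5),(480,170),(540,171.3),(600,171.5)],.014);print('plate',A(q[-1]-q[0]),((q[:,:2]-R0)@v).round(4))
r=px2w(c,[(420,71.5),(480,72)],.006);print('deck',A(r[1]-r[0]),((r[:,:2]-R0)@v).round(4))
E
```

```text
plate 25.68967616170098 [0.0461 0.046  0.0456 0.0457]
deck 26.278102584857933 [0.0896 0.0897]
```

Call:
{"method": "move_arm", "body": {"deltas": [[[0.0015,0.006,0,-0.001,0.9],[0.0015,0.016,0,-0.001,0.9],[0.0015,0.026,0,-0.001,0.9],[0.0015,0.036,0,-0.001,0.9],[0.0015,0.046,0,-0.001,0.9],[0.0015,0.056,0,-0.001,0.9],[0.0015,0.062,0,-0.001,0.9],[0.0015,0.062,0,-0.001,0.9]]]}}

```text
clock: 11.45
position: [0.499, 0.145, 0.0274]
ee_rot: [0.0, 0.529, 0.849, 0.0]
contact_force: [0.4, -0.6, -1.6]
width: 0.0136
gripper_force: 31.4
```

```bash
python3 -c "
from h import *
lane()"
```

```text
t 11.45 lane x,y -164.3 1.32 z 0.0274 F lane 0.06 -0.69 -1.63 w 0.0136 g 31.370408535003662 M 0.037
```

Call:
{"method": "move_arm", "body": {"deltas": [[[0,0.007,0,0,0.9],[0,0.017,0,0,0.9],[0,0.027,0,0,0.9],[0,0.037,0,0,0.9],[0,0.047,0,0,0.9],[0,0.055,0,0,0.9],[0,0.0575,0,0,0.9],[0,0.0575,0,0,0.9],[0,0.0575,0,0,0.9]]]}}

```text
clock: 12.35
position: [0.539, 0.1648, 0.0273]
ee_rot: [-0.0, 0.529, 0.849, -0.0]
contact_force: [-2.9, -0.6, -1.3]
width: 0.0132
gripper_force: 31.4
```

```bash
python3 -c "
from h import *
lane()"
```

```text
t 12.35 lane x,y -119.58 1.6 z 0.0273 F lane -2.84 0.72 -1.26 w 0.0132 g 31.446413397789 M -0.075
```

Call:
{"method": "move_arm", "body": {"deltas": [[[0,0.003,0,0,0.9],[0,0.006,0,0,0.9],[0,0.009,0,0,0.9],[0,0.012,0,0,0.9],[0,0.012,0,0,0.9]]]}}

```text
clock: 12.85
position: [0.5482, 0.1693, 0.0274]
ee_rot: [0.0, 0.529, 0.849, 0.0]
contact_force: [-3.4, -1.6, -1.4]
width: 0.0133
gripper_force: 31.4
```

Call:
{"method": "move_arm", "body": {"deltas": [[[0,0.002,0,0,0.9],[0,0.004,0,0,0.9],[0,0.004,0,0,0.9]]]}}

```text
clock: 13.15
position: [0.551, 0.1706, 0.0274]
ee_rot: [0.0, 0.529, 0.849, 0.0]
contact_force: [-3.1, -1.1, -1.5]
width: 0.0135
gripper_force: 31.4
```

Call:
{"method": "move_arm", "body": {"deltas": [[[0,0.002,0,0,0.9],[0,0.0035,0,0,0.9],[0,0.0035,0,0,0.9]]]}}

```text
clock: 13.45
position: [0.5535, 0.1718, 0.0274]
ee_rot: [0.0, 0.529, 0.849, 0.0]
contact_force: [-2.7, -1.2, -1.9]
width: 0.0135
gripper_force: 31.4
```

Call:
{"method": "move_arm", "body": {"deltas": [[[0,0.0015,0,0,0.9],[0,0.003,0,0,0.9],[0,0.003,0,0,0.9]]]}}

```text
clock: 13.75
position: [0.5556, 0.1729, 0.0274]
ee_rot: [0.0, 0.529, 0.849, 0.0]
contact_force: [-3.0, -1.9, -2.0]
width: 0.0136
gripper_force: 31.4
```

Call:
{"method": "move_arm", "body": {"deltas": [[[0,0.0015,0,0,0.9],[0,0.003,0,0,0.9],[0,0.003,0,0,0.9]]]}}

```text
clock: 14.05
position: [0.5578, 0.1739, 0.0274]
ee_rot: [0.0, 0.529, 0.849, 0.0]
contact_force: [-3.6, -1.6, -1.3]
width: 0.0133
gripper_force: 31.4
```

Call:
{"method": "move_arm", "body": {"deltas": [[[0,0.0015,0,0,0.9],[0,0.003,0,0,0.9],[0,0.003,0,0,0.9]]]}}

```text
clock: 14.35
position: [0.5594, 0.1748, 0.0274]
ee_rot: [-0.0, 0.529, 0.849, -0.0]
contact_force: [-4.6, -1.5, -0.9]
width: 0.0139
gripper_force: 31.5
```

Call:
{"method": "move_arm", "body": {"deltas": [[[0,0.001,0,0,0.9],[0,0.002,0,0,0.9],[0,0.002,0,0,0.9]]]}}

```text
clock: 14.65
position: [0.5606, 0.1754, 0.0274]
ee_rot: [-0.0, 0.529, 0.849, -0.001]
contact_force: [-5.1, -1.7, -0.8]
width: 0.0135
gripper_force: 31.5
```

Call:
{"method": "move_arm", "body": {"deltas": [[[0,0.001,0,0,0.9],[0,0.0015,0,0,0.9],[0,0.0015,0,0,0.9]]]}}

```text
clock: 14.95
position: [0.5616, 0.1759, 0.0274]
ee_rot: [-0.0, 0.529, 0.849, -0.001]
contact_force: [-5.8, -2.7, -0.1]
width: 0.0135
gripper_force: 31.6
```

Force is rising (about 6.4 N), so this is probably the catch ramp.

Call:
{"method": "move_arm", "body": {"deltas": [[[0,0.001,0,0,0.9],[0,0.0015,0,0,0.9],[0,0.0015,0,0,0.9]]]}}

```text
clock: 15.25
position: [0.5626, 0.1764, 0.0274]
ee_rot: [-0.0, 0.529, 0.849, -0.001]
contact_force: [-5.4, -2.7, 1.0]
width: 0.0134
gripper_force: 31.6
```

Call:
{"method": "move_arm", "body": {"deltas": [[[0,0.001,0,0,0.9],[0,0.0015,0,0,0.9],[0,0.0015,0,0,0.9]]]}}

```text
clock: 15.55
position: [0.5637, 0.1769, 0.0273]
ee_rot: [-0.0, 0.529, 0.849, -0.001]
contact_force: [-5.9, -2.2, -0.4]
width: 0.0137
gripper_force: 31.6
```

Call:
{"method": "move_arm", "body": {"deltas": [[[0,0.001,0,0,0.9],[0,0.0015,0,0,0.9],[0,0.0015,0,0,0.9]]]}}

```text
clock: 15.85
position: [0.5647, 0.1774, 0.0274]
ee_rot: [-0.0, 0.529, 0.849, -0.001]
contact_force: [-5.3, -2.7, -0.8]
width: 0.0133
gripper_force: 31.6
```

Call:
{"method": "move_arm", "body": {"deltas": [[[0,0.001,0,0,0.9],[0,0.0015,0,0,0.9],[0,0.0015,0,0,0.9]]]}}

```text
clock: 16.15
position: [0.5657, 0.1779, 0.0273]
ee_rot: [-0.001, 0.529, 0.849, -0.001]
contact_force: [-6.2, -3.1, -0.6]
width: 0.0133
gripper_force: 31.6
```

Call:
{"method": "move_arm", "body": {"deltas": [[[0,0.001,0,0,0.9],[0,0.0015,0,0,0.9],[0,0.0015,0,0,0.9]]]}}

```text
clock: 16.45
position: [0.5667, 0.1784, 0.0274]
ee_rot: [-0.001, 0.529, 0.849, -0.001]
contact_force: [-5.3, -2.4, 0.6]
width: 0.0135
gripper_force: 31.6
```

Call:
{"method": "move_arm", "body": {"deltas": [[[0,0.001,0,0,0.9],[0,0.0015,0,0,0.9],[0,0.0015,0,0,0.9]]]}}

```text
clock: 16.75
position: [0.5678, 0.1789, 0.0273]
ee_rot: [-0.001, 0.529, 0.849, -0.001]
contact_force: [-5.6, -2.5, -0.1]
width: 0.0134
gripper_force: 31.6
```

Call:
{"method": "move_arm", "body": {"deltas": [[[0,0.001,0,0,0.9],[0,0.002,0,0,0.9],[0,0.002,0,0,0.9]]]}}

```text
clock: 17.05
position: [0.5697, 0.1798, 0.0274]
ee_rot: [-0.0, 0.529, 0.849, -0.0]
contact_force: [-5.0, -2.4, -0.7]
width: 0.0135
gripper_force: 31.5
```

```bash
python3 -c "
from h import *
lane();s=manip.get_state();print(s['ee_rot'],s['moment'])"
```

```text
t 17.05 lane x,y -85.46 1.64 z 0.0274 F lane -5.52 0.0 -0.66 w 0.0135 g 31.51430994272232 M -0.116
[-3.38546002e-04  5.29029981e-01  8.48602925e-01 -4.89241939e-04] [-0.31654554  0.68625418 -0.11574195]
```

Call:
{"method": "move_arm", "body": {"deltas": [[[0,0.001,0,0,0.9],[0,0.0015,0,0,0.9],[0,0.0015,0,0,0.9]]]}}

```text
clock: 17.35
position: [0.5708, 0.1803, 0.0274]
ee_rot: [-0.0, 0.529, 0.849, -0.0]
contact_force: [-4.5, -2.1, -1.6]
width: 0.0134
gripper_force: 31.5
```

Call:
{"method": "move_arm", "body": {"deltas": [[[0,0.001,0,0,0.9],[0,0.0015,0,0,0.9],[0,0.0015,0,0,0.9]]]}}

```text
clock: 17.65
position: [0.5719, 0.1809, 0.0274]
ee_rot: [-0.0, 0.529, 0.849, -0.0]
contact_force: [-5.2, -2.7, -0.6]
width: 0.0136
gripper_force: 31.5
```

Call:
{"method": "move_arm", "body": {"deltas": [[[0,0.001,0,0,0.9],[0,0.0015,0,0,0.9],[0,0.0015,0,0,0.9]]]}}

```text
clock: 17.95
position: [0.5736, 0.1816, 0.0274]
ee_rot: [0.0, 0.529, 0.849, 0.0]
contact_force: [-3.4, -2.7, -1.5]
width: 0.0137
gripper_force: 31.4
```

Call:
{"method": "move_arm", "body": {"deltas": [[[0,0.001,0,0,0.9],[0,0.001,0,0,0.9]]]}}

```text
clock: 18.15
position: [0.5744, 0.182, 0.0275]
ee_rot: [0.0, 0.529, 0.849, 0.0]
contact_force: [-3.4, -1.7, -1.1]
width: 0.0133
gripper_force: 31.5
```

Call:
{"method": "move_arm", "body": {"deltas": [[[0,0.001,0,0,0.9],[0,0.001,0,0,0.9]]]}}

```text
clock: 18.35
position: [0.5749, 0.1823, 0.0275]
ee_rot: [0.0, 0.529, 0.849, 0.0]
contact_force: [-2.6, -0.7, -1.1]
width: 0.0132
gripper_force: 31.4
```

Call:
{"method": "move_arm", "body": {"deltas": [[[0,0.001,0,0,0.9],[0,0.0015,0,0,0.9],[0,0.0015,0,0,0.9]]]}}

```text
clock: 18.65
position: [0.5755, 0.1827, 0.0274]
ee_rot: [-0.0, 0.529, 0.849, -0.0]
contact_force: [-5.3, -2.9, 0.0]
width: 0.0135
gripper_force: 31.5
```

Call:
{"method": "move_arm", "body": {"deltas": [[[0,0.001,0,0,0.9],[0,0.001,0,0,0.9]]]}}

```text
clock: 18.85
position: [0.5756, 0.1828, 0.0273]
ee_rot: [-0.001, 0.529, 0.849, -0.001]
contact_force: [-6.2, -3.0, 0.0]
width: 0.0136
gripper_force: 31.6
```

Call:
{"method": "move_arm", "body": {"deltas": [[[0,0.001,0,0,0.9],[0,0.001,0,0,0.9],[0,0.001,0,0,0.9]]]}}

```text
clock: 19.15
position: [0.5758, 0.1829, 0.0273]
ee_rot: [-0.001, 0.529, 0.849, -0.001]
contact_force: [-6.9, -3.3, 0.2]
width: 0.0135
gripper_force: 31.8
```

Call:
{"method": "move_arm", "body": {"deltas": [[[0,0.001,0,0,0.9],[0,0.002,0,0,0.9],[0,0.002,0,0,0.9]]]}}

```text
clock: 19.45
position: [0.576, 0.1831, 0.0272]
ee_rot: [-0.002, 0.529, 0.849, -0.002]
contact_force: [-9.3, -5.0, 2.6]
width: 0.0138
gripper_force: 32.1
```

Call:
{"method": "move_arm", "body": {"deltas": [[[0,0.001,0,0,0.9],[0,0.0015,0,0,0.9],[0,0.0015,0,0,0.9]]]}}

```text
clock: 19.75
position: [0.5762, 0.1832, 0.0272]
ee_rot: [-0.002, 0.529, 0.849, -0.003]
contact_force: [-10.7, -6.6, 4.2]
width: 0.0134
gripper_force: 32.5
```

Call:
{"method": "move_arm", "body": {"deltas": [[[0,-0.002,0,0,0.9],[0,-0.004,0,0,0.9],[0,-0.006,0,0,0.9],[0,-0.006,0,0,0.9]]]}}

```text
clock: 20.15
position: [0.5753, 0.1825, 0.0274]
ee_rot: [-0.0, 0.529, 0.849, -0.0]
contact_force: [-3.8, -1.9, -1.1]
width: 0.0139
gripper_force: 31.5
```

```bash
python3 -c "
from h import *
lane()"
```

```text
t 20.15 lane x,y -79.23 1.63 z 0.0274 F lane -4.24 -0.04 -1.11 w 0.0139 g 31.482275426387787 M -0.127
```

Call:
{"method": "move_arm", "body": {"deltas": [[[0,-0.001,0,0,0.9],[0,-0.002,0,0,0.9],[0,-0.002,0,0,0.9]]]}}

```text
clock: 20.45
position: [0.5742, 0.182, 0.0274]
ee_rot: [0.0, 0.529, 0.849, 0.0]
contact_force: [-3.9, -1.8, -1.4]
width: 0.0136
gripper_force: 31.4
```

```bash
python3 -c "
from h import *
lane()"
```

```text
t 20.45 lane x,y -80.4 1.61 z 0.0274 F lane -4.24 0.08 -1.43 w 0.0136 g 31.446356177330017 M -0.032
```

Call:
{"method": "move_arm", "body": {"deltas": [[[0,-0.001,0,0,0.9],[0,-0.002,0,0,0.9],[0,-0.002,0,0,0.9]]]}}

```text
clock: 20.75
position: [0.5742, 0.1818, 0.0277]
ee_rot: [0.001, 0.529, 0.849, 0.001]
contact_force: [1.0, 0.9, -2.1]
width: 0.0136
gripper_force: 31.2
```

```bash
python3 -c "
from h import *
lane()"
```

```text
t 20.75 lane x,y -80.53 1.44 z 0.0277 F lane 1.26 0.38 -2.14 w 0.0136 g 31.21799647808075 M 0.037
```

The catch is holding: when I pull back it doesn't move and the force reverses. I'll release and lift clear.

Call:
{"method": "move_arm", "body": {"deltas": [[[0,0.0008,0,0,0.9],[0,0.0008,0,0,0.5],[0,0.0008,0,0,0.2],[0,0.0008,0,0,0.2],[0,0.0008,0,0,0.2],[0,0.0008,-0.02,0,0.2],[0,0.0008,-0.06,0,0.2],[0,-0.03,-0.11,0,0.2],[0,-0.08,-0.15,0,0.2],[0,-0.13,-0.15,0,0.2],[0,-0.13,-0.15,0,0.2],[0,-0.13,-0.15,0,0.2]]]}}

```text
clock: 21.95
position: [0.4789, 0.1352, 0.1481]
ee_rot: [0.001, 0.529, 0.848, 0.001]
contact_force: [0.3, 0.1, 0.6]
width: 0.0339
gripper_force: 0.0
```

```bash
python3 - <<'E'
from h import *
lane();T=tool();c=cam('wrist',T);im=pic('wrist','w10.png')
# expected handle top if home (centre lane x -80.4,y 0) vs thrown back 50
for x in(-.0805,-.1305):
    P=[np.r_[R0+(x+a)*u+b*v,.046] for a,b in((-.007,0),(.007,0),(0,-.018),(0,.018))];print(w2px(c,P).round().tolist())
g=cv2.cvtColor(im,cv2.COLOR_RGB2GRAY).astype(int)
p=w2px(c,[np.r_[R0-.0805*u,.046]])[0].round().astype(int);print(p,g[p[1],max(0,p[0]-150):p[0]+80:5])
E
```

```text
t 21.95 lane x,y -186.62 1.4 z 0.1481 F lane 0.28 -0.05 0.56 w 0.0339 g 0.0 M -0.016
[[449.0, 202.0], [467.0, 202.0], [455.0, 223.0], [461.0, 180.0]]
[[385.0, 202.0], [403.0, 202.0], [393.0, 223.0], [396.0, 180.0]]
[458 202] [130 131 132 132 130 132 131 131 131 131 131 132 131 131 128 120 118 118
 119 119 117 117 118 119 119 135 107  13 144 200 197 198 180 181 180 179
 179 180 180 179 179 179 178 179 179 179]
```

```bash
python3 -c "
from rig import manip
print(manip.sign_off())"
```

```text
the job is handed in; nothing more can be done
None
```

I handed in the job: the 60 mm dish is flat between the carrier's four pins and the carrier is latched under the reading head. The peak push was about 12.5 N, the catch held when I pulled back on it, and the handle was still in its home place after I let go and lifted clear (about 22 s).

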